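# Bring the jar round to the front of the bottle carousel and hold it there

## Task

Turn the bottle carousel gently by the T grip on top until the short wide-mouthed jar stands centred in the front opening of the guard wall, and finish still gripping the T grip so that the freely running carousel stays put while I take the jar out. Do not touch the containers, keep them all standing in their rings, and leave the other things on the counter alone.

Things in the scene. Friction and masses are not known exactly. Their poses are not given: they have to be found in the camera images.
- jar_center (a point): The wanted container: the only wide-mouthed jar in the carousel, plain white plastic, round, 44 mm in diameter with a lid as wide as the body (47 mm), 60 mm tall (the lowest of the six). It stands loose in one of the carousel's six cup rings, 100 mm out from the carousel's axis, its underside 26 mm above the counter. This point is its centre, half-way up, on its own axis (56 mm above the counter)
- tray: The carousel's fixed round tray, 292 mm across, bolted to the counter. Origin: on the carousel's axis (the axis about which it turns, vertical), at counter height. Its -x axis points from the axis to the middle of the front opening. A thin white guard wall, 52 mm high above the counter, 142 mm from the axis, runs right round it save for one opening 62 mm wide: that opening is the front, and it looks roughly towards the robot
- opening (a point): Middle of the front opening in the guard wall, 142 mm from the carousel's axis and 50 mm above the counter
- turntable (a joint): How far the carousel has been turned since the start (rad; 0 at the start, positive is anticlockwise seen from above). It turns either way without stops on a free-running ball bearing (drag about 0.015 N m), so it coasts on for a moment when let go while moving. Grey plate, 266 mm across, top 26 mm above the counter, with six equal cup rings (24 mm high, 47 mm inside, 53 mm outside) every 60 degrees on a circle of 100 mm radius, each holding one container
- grip_center (a point): Centre of the black T grip on top of the carousel's central post, on the carousel's axis, 174 mm above the counter: a level bar 84 mm long (its x axis), 20 mm wide (its y axis), 30 mm high, fixed to the turning plate and turning with it. Its underside is 159 mm above the counter; the post is 14 mm in diameter just below it, 20 mm lower down. Nothing else in the carousel is higher than 124 mm above the counter
- grip: The T grip itself (as above). Origin: centre of its underside, on the axis, 159 mm above the counter; x along the bar
- bottle1: A plain white plastic bottle, round, 44 mm in diameter, 98 mm tall, with a narrow 28 mm screw cap on a sloping shoulder; loose in one of the carousel's six cup rings. Origin: centre of its underside. Not the one wanted
- bottle2: A plain white plastic bottle, round, 44 mm in diameter, 98 mm tall, with a narrow 28 mm screw cap on a sloping shoulder; loose in one of the carousel's six cup rings. Origin: centre of its underside. Not the one wanted
- bottle3: A plain white plastic bottle, round, 44 mm in diameter, 76 mm tall, with a narrow 29 mm screw cap on a sloping shoulder; loose in one of the carousel's six cup rings. Origin: centre of its underside. Not the one wanted
- bottle4: A plain white plastic bottle, round, 44 mm in diameter, 98 mm tall, with a narrow 28 mm screw cap on a sloping shoulder; loose in one of the carousel's six cup rings. Origin: centre of its underside. Not the one wanted
- bottle5: A plain white plastic bottle, round, 44 mm in diameter, 76 mm tall, with a narrow 29 mm screw cap on a sloping shoulder; loose in one of the carousel's six cup rings. Origin: centre of its underside. Not the one wanted
- carton1: Bystander: white carton lying on the counter, 115 x 60 x 50 mm (x, y, z), loose. Origin: centre of its underside
- carton2: Bystander: white carton standing on the counter, 85 x 55 x 90 mm, loose. Origin: centre of its underside
- bin: Bystander: low open white bin, 170 x 130 x 35 mm, with blister packs, loose. Origin: centre of its underside
- spare_bottle: Bystander: white bottle like the tall ones in the carousel, 44 mm in diameter, 98 mm tall, standing on the counter, not in the carousel. Origin: centre of its underside
There are look-alikes about, which are no part of the job. Leave any orange or red look-alike of the bottle5 alone.

How it is judged:
By the outcome, as a careful person would: the job done as asked, in the order asked, and still so for the second after the job is handed in, while the arm keeps its last pose, push and grip.
It also fails if it takes over 51 s, if anything falls off the work surface, if the arm or the gripper's body presses on something with over 40 N, if the wrist force passes 120 N, or if a joint passes its speed limit or range.

## Robot

A 6-joint arm with a two-finger parallel gripper is mounted at the origin on the work surface. World frame = base frame: x ahead of the robot, y to its left, z up, the work surface at z = 0. Lengths are in mm, angles in rad, forces in N, time in s.
With the tool pointing down it reaches from about 350 to 875 mm from the base axis. Payload 4.2 kg.
Tool frame: the origin (TCP) lies at the very end of the fingers, on their centre line; the grasp point (between the pads) lies 19 mm behind it; z points along the fingers, y is the direction in which the jaws open and shut (so a half turn about z gives the same grasp; the last joint's range is limited). The gripper opens to 85 mm and grips with 20 to 120 N. Pads are 22 mm wide; open, the fingers measure 114 mm over their backs; the gripper's body (76 mm by 85 mm) begins 54 mm behind the grasp point. The pads swing forward as they close: fully open they stand 13 mm farther back than shut.
Start: joints at [-0.845, 0.385, 0.008, 0, -1.194, -0.259], TCP at [281.28, -558.104, 198.012] pointing down, gripper open.
Joint ranges: [-3.14, 3.14], [-1.21, 2.06], [-1.07, 1.41], [-3.16, 2.05], [-2.99, -0.16], [-3.1, 3.1]. Speed limits (rad/s): [2.79, 2.79, 3.14, 3.14, 3.14, 3.14].

## Interface

Orientations are given as a unit quaternion [x, y, z, w].
In Python, from bench import arm gives the robot as it stands.
- The arm moves only by the tool apply_moves, never from a script. Its argument "plan" is one flat list of numbers, 5 for each row, row after row: the gripper's target within -1 to 1 (shut at 1, half-way at 0, fully open at -1), then the shift along the world's x, y, z in m, then the turn about the world's z in degrees. A call has 1 to 8 rows; each row is the pose to reach, as a shift and turn from the pose commanded when the call began; what a row does not reach only later rows make up. A row lasts 1/12 s, in which the tool goes at most 41.7 mm and 7.16 degrees, less where a joint would pass 70% of its speed; a pose out of reach is approached as far as the arm can. A call with a gripper value outside its range is refused whole. The fingers move at their own pace and stop on an object; the grip force is fixed at half the most. Time passes only in rows, so rows that repeat a pose let the fingers close. It gives the time, the measured TCP pose, the force and the opening at its end, in the units of the state.
- arm.read_state(): the state, without advancing time (a new reading comes with each control period).
- arm.get_image(name): name is "scene" or "top"; returns a dict with "color" (384x512x3 uint8, red, green, blue), "range_z" (384x512 float32, mm along the optical axis (not along the pixel's ray), 0 where there is no reading), "camera_matrix" (3x3 intrinsics, pixels), "k1" (the pictures are not rectified: a ray, as slopes to the right and down, at radius r is drawn at 1 + k1 r^2 times it, then the intrinsics apply), "camera_from_world" (4x4, takes a point from world to camera coordinates). Camera axes: x right, y down, z forward; pixel columns grow to the right and rows downward; lengths in mm; the calibration is good to about 2 mm. A picture is of the moment at which its call begins.
- arm.job_done(): hands the job in, once; it reports no verdict.
The state is a dict: "clock": time; "joints": joint angles; "joint_vel": joint speeds; "joint_efforts": joint torques, N m; "position": TCP position; "ee_rot": TCP orientation; "contact_force": force on the tool from outside, world axes, zero at the start; "wrist_torque": the same for the moment, N m; "gripper_width": finger opening in mm.
Only numpy, scipy, OpenCV 4.12 (cv2) and the standard library are available. Lean on these libraries where they do the work, as an engineer would, in place of code of your own. Each camera call takes 0.05 s, during which the arm holds its last target.

## Working session

There is one attempt and no reset: what is moved stays moved. The work goes in short steps, Python scripts to look and compute and a tool call to move; the robot and the scene stay as the last step left them, time stands still between calls to the robot, and variables do not carry over. Pictures are saved under pics/ and viewed, and the job is handed in when it is done.

Besides the shell and the picture viewer there is one more tool, called after "Request:" in YAML: its name, and indented under it one key for each argument. apply_moves: Moves the arm, as the interface text tells. Its arguments: {"type":"object","properties":{"plan":{"type":"array","items":{"type":"number"}}},"required":["plan"]}

```bash
mkdir -p pics; ls; cat > h.py <<'E'
import numpy as np, cv2
from bench import arm
def save(im,name): cv2.imwrite('pics/'+name,cv2.cvtColor(im,cv2.COLOR_RGB2BGR))
def world(d):
    z=d['range_z'].astype(float);K=np.array(d['camera_matrix']);k1=d['k1']
    h,w=z.shape;u,v=np.meshgrid(np.arange(w),np.arange(h))
    p=np.stack([u.ravel(),v.ravel()],1).astype(float)[:,None]
    n=cv2.undistortPoints(p,K,np.array([k1,0,0,0.]))[:,0]
    P=np.c_[n*z.reshape(-1,1),z.ravel()]
    T=np.linalg.inv(np.array(d['camera_from_world']))
    W=P@T[:3,:3].T+T[:3,3]
    W[z.ravel()==0]=np.nan
    return W.reshape(h,w,3)
def proj(d,X):
    T=np.array(d['camera_from_world']);r,_=cv2.Rodrigues(T[:3,:3])
    return cv2.projectPoints(np.array(X,float).reshape(-1,1,3),r,T[:3,3],np.array(d['camera_matrix']),np.array([d['k1'],0,0,0.]))[0][:,0]
E
python3 - <<'E'
from h import *
import pickle
for n in ['scene','top']:
    d=arm.get_image(n); save(d['color'],n+'0.png'); pickle.dump(d,open(n+'0.pkl','wb'))
    print(np.round(np.linalg.inv(np.array(d['camera_from_world'])),2),d['k1'])
print(arm.read_state())
E
```

```text
pics
[[-7.40000e-01  5.00000e-01 -4.40000e-01  1.13133e+03]
 [ 6.70000e-01  5.70000e-01 -4.80000e-01  4.90300e+02]
 [ 1.00000e-02 -6.50000e-01 -7.60000e-01  9.27340e+02]
 [ 0.00000e+00  0.00000e+00  0.00000e+00  1.00000e+00]] 0.0049992757432852225
[[ 2.00000e-02 -9.90000e-01  1.60000e-01  4.34430e+02]
 [-1.00000e+00 -2.00000e-02  1.00000e-02 -2.83600e+01]
 [-1.00000e-02 -1.60000e-01 -9.90000e-01  1.41503e+03]
 [ 0.00000e+00  0.00000e+00  0.00000e+00  1.00000e+00]] -0.023886273044633234
{'clock': 0.1, 'joints': array([-8.45383521e-01,  3.85504938e-01,  6.76792855e-03, -4.57850288e-04,
       -1.19397493e+00, -2.58566141e-01]), 'joint_vel': array([ 0.00024851, -0.00075997,  0.00408451,  0.00158253,  0.00114229,
        0.00024868]), 'joint_efforts': array([-7.74627224e-04, -3.93319666e+01,  1.88929331e+01,  4.19787258e+00,
       -2.60412089e-03, -7.81985932e-06]), 'position': array([ 281.03688447, -557.6022329 ,  197.01449924]), 'ee_rot': array([-2.31227102e-01,  9.72899309e-01,  9.44720783e-04, -2.64903742e-04]), 'contact_force': array([ 0.28043933, -0.3789298 , -0.36143485]), 'wrist_torque': array([-0.04447979,  0.02202045, -0.02536196]), 'gripper_width': 85.3458743484542}
```

View pics/scene0.png

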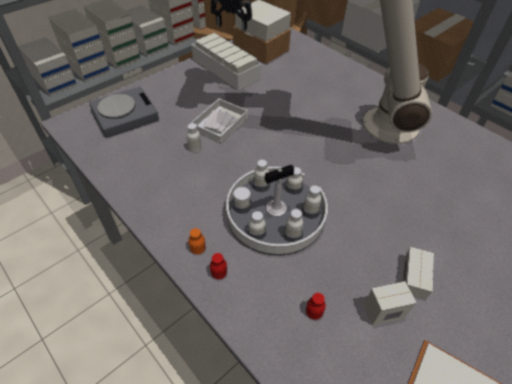

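View pics/top0.png

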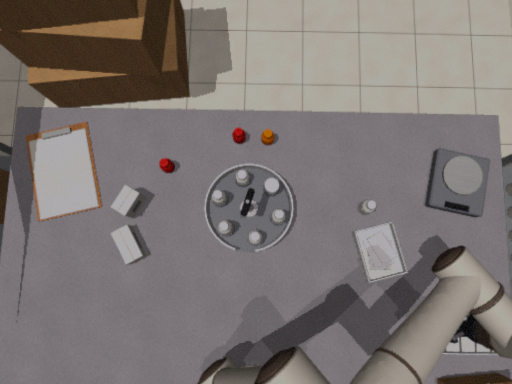

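The scene view shows the carousel around (277,208), with a wide flat-lidded container at (242,198). In the top view the carousel is at (249,207), with that lid at (272,186).

Candidates in the top view:
- (272,186): wide lid
- (242,177), (218,197), (225,228), (255,238), (279,216): narrow caps
- (369,207): spare bottle
- red and orange look-alikes at (239,135), (268,137) and (167,166)

By the description I choose (272,186), and I'll check it in a crop.

```bash
python3 - <<'E'
from h import *
import pickle
a=pickle.load(open('top0.pkl','rb'));b=pickle.load(open('scene0.pkl','rb'))
ca=cv2.resize(a['color'][155:260,195:305],(440,420),interpolation=cv2.INTER_CUBIC)
cb=cv2.resize(b['color'][150:255,220:330],(440,420),interpolation=cv2.INTER_CUBIC)
save(cv2.resize(np.hstack([ca,cb]),(800,382)),'crop0.png')
W=world(a)
for n,(u,v) in dict(jar=(272,186),b1=(242,177),b2=(218,197),b3=(225,228),b4=(255,238),b5=(279,216),grip=(248,202)).items():
    print(n,np.round(W[v,u]))
# grip pixels: z>150
m=(W[...,2]>150)&(W[...,2]<200); m[:150]=0;m[260:]=0;m[:,:195]=0;m[:,305:]=0
P=W[m];print(len(P),P.mean(0)); 
r=cv2.minAreaRect(P[:,:2].astype(np.float32));print(r)
# ring of wall z 40..60
m=(W[...,2]>42)&(W[...,2]<60); m[:150]=0;m[260:]=0;m[:,:195]=0;m[:,305:]=0
P=W[m]
np.save('wall.npy',P)
Wb=world(b)
m=(Wb[...,2]>150)&(Wb[...,2]<200); m[:140]=0;m[260:]=0;m[:,:220]=0;m[:,330:]=0
P=Wb[m];print(len(P),P.mean(0)); print(cv2.minAreaRect(P[:,:2].astype(np.float32)))
E
```

```text
jar [668. -60.  87.]
b1 [693.  36.  99.]
b2 [624. 107. 123.]
b3 [528.  82. 123.]
b4 [501. -10. 100.]
b5 [569. -82. 117.]
grip [600.  12. 194.]
203 [602.87497815  14.08083695 187.59340769]
((603.6500854492188, 14.651165008544922), (20.12175941467285, 82.58983612060547), 73.22268676757812)
347 [606.31108111  22.7949256  180.93764342]
((602.8202514648438, 19.914243698120117), (20.97406005859375, 82.74174499511719), 73.65689086914062)
```

View pics/crop0.png

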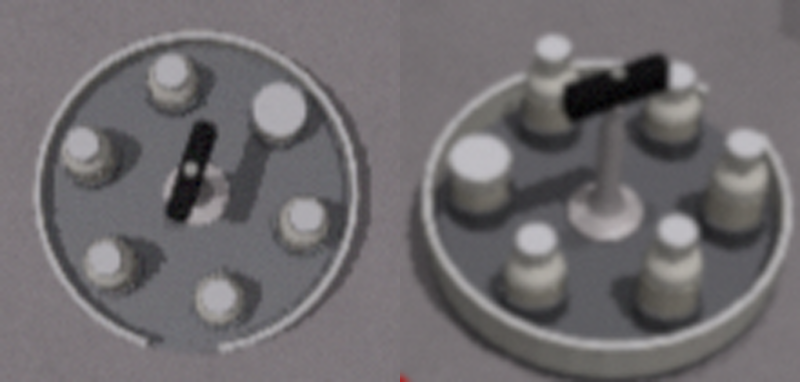

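The crop confirms it: the jar at crop (279,108) is the only container with a full-width lid. The opening is at the bottom, around crop (185,347). Next I'll measure the axis, opening direction, jar direction and bar direction.

```bash
cat >> h.py <<'E'
def onplane(d,uv,z):
    K=np.array(d['camera_matrix'])
    n=cv2.undistortPoints(np.array(uv,float).reshape(-1,1,2),K,np.array([d['k1'],0,0,0.]))[:,0]
    T=np.linalg.inv(np.array(d['camera_from_world']));r=np.c_[n,np.ones(len(n))]@T[:3,:3].T
    return T[:3,3]+r*((z-T[2,3])/r[:,2])[:,None]
def rectify(d,z,c,half=170,s=2):
    g=np.arange(-half,half,1/s); X,Y=np.meshgrid(c[0]+g,c[1]+g)   # col: x, row: y
    p=proj(d,np.c_[X.ravel(),Y.ravel(),np.full(X.size,z)]).astype(np.float32).reshape(*X.shape,2)
    return cv2.remap(d['color'],p[...,0],p[...,1],cv2.INTER_CUBIC),X,Y
E
python3 - <<'E'
from h import *
import pickle
from scipy.optimize import least_squares
for n in ['top0','scene0']:
    d=pickle.load(open(n+'.pkl','rb')); W=world(d)
    g=d['color'].astype(float).mean(2)
    c=np.array([598,10.])
    # wall top at z=52, search radial brightness peak
    for it in range(4):
        pts=[];val=[]
        th=np.radians(np.arange(0,360,2))
        rr=np.arange(132,152,0.5)
        for t in th:
            X=np.c_[c[0]+rr*np.cos(t),c[1]+rr*np.sin(t),np.full(len(rr),52)]
            p=proj(d,X).astype(np.float32)
            v=cv2.remap(g.astype(np.float32),p[:,0].reshape(-1,1),p[:,1].reshape(-1,1),cv2.INTER_LINEAR)[:,0]
            i=v.argmax();pts.append(X[i,:2]);val.append(v.max())
        pts=np.array(pts);val=np.array(val)
        ok=val>130 if n=='top0' else val>110
        f=least_squares(lambda q:np.hypot(*(pts[ok]-q[:2]).T)-q[2],[*c,142],loss='soft_l1')
        c=f.x[:2]
    print(n,'axis',f.x,ok.sum(),'resid',np.std(f.fun))
    if n=='top0': print(np.c_[np.degrees(th)[80:],val[80:]][:25].round().tolist())
    R,X,Y=rectify(d,52,c); save(R,n+'_rect52.png')
    # grip via color: black
    R,X,Y=rectify(d,189,c,60); gray=R.mean(2)
    m=gray<25
    P=np.c_[X[m],Y[m]]; r=cv2.minAreaRect(P.astype(np.float32)); ev=np.linalg.eigh(np.cov(P.T))[1][:,1]
    print('grip colour',m.sum(),r,np.degrees(np.arctan2(ev[1],ev[0])));save(R,n+'_grip.png')
    m=(W[...,2]>180)&(W[...,2]<200)&(np.hypot(W[...,0]-c[0],W[...,1]-c[1])<60)
    P=W[m];ev=np.linalg.eigh(np.cov(P[:,:2].T))[1][:,1]
    print('grip depth',P.mean(0),np.degrees(np.arctan2(ev[1],ev[0])))
    m=(W[...,2]>78)&(W[...,2]<95)&(np.hypot(W[...,0]-668,W[...,1]+60)<30)
    P=W[m];print('jar',len(P),P.mean(0), cv2.minEnclosingCircle(P[:,:2].astype(np.float32)))
    R,X,Y=rectify(d,86,c); save(R,n+'_rect86.png')
E
```

```text
top0 axis [604.17525153  15.05726539 141.98031958] 167 resid 0.6679695052938018
[[160.0, 157.0], [162.0, 154.0], [164.0, 126.0], [166.0, 121.0], [168.0, 121.0], [170.0, 123.0], [172.0, 121.0], [174.0, 123.0], [176.0, 122.0], [178.0, 122.0], [180.0, 121.0], [182.0, 124.0], [184.0, 122.0], [186.0, 118.0], [188.0, 120.0], [190.0, 145.0], [192.0, 163.0], [194.0, 161.0], [196.0, 154.0], [198.0, 164.0], [200.0, 151.0], [202.0, 162.0], [204.0, 155.0], [206.0, 155.0], [208.0, 164.0]]
grip colour 2286 ((601.5032348632812, 13.23386001586914), (16.905635833740234, 78.9727783203125), 73.3007583618164) 162.9803119168968
grip depth [603.71360193  14.25425459 188.58151685] 162.95780732407746
jar 168 [672.29991892 -58.45137156  86.50350008] ((673.1702270507812, -58.14089584350586), 23.97254180908203)
scene0 axis [599.81643     16.11304651 142.30369331] 173 resid 3.368196848480102
grip colour 7765 ((611.5853881835938, 26.07288932800293), (28.97223663330078, 83.52774810791016), 73.7059555053711) 166.11102442209452
grip depth [605.1294853   21.18381957 187.43078895] 162.72811682358463
jar 188 [672.24354182 -52.08565313  85.61962564] ((670.5678100585938, -55.45578384399414), 24.988239288330078)
```

```bash
python3 - <<'E'
from h import *
import pickle
d=pickle.load(open('top0.pkl','rb')); g=d['color'].astype(np.float32).mean(2)
c=np.array([604.2,15.1])
th=np.arange(155,200,0.25);rr=np.arange(139,145,0.5)
T,Rr=np.meshgrid(np.radians(th),rr)
for z in (52,):
    p=proj(d,np.c_[(c[0]+Rr*np.cos(T)).ravel(),(c[1]+Rr*np.sin(T)).ravel(),np.full(T.size,z)]).astype(np.float32).reshape(*T.shape,2)
    v=cv2.remap(g,p[...,0],p[...,1],cv2.INTER_LINEAR).max(0)
    lo=v[th<161].mean();hi=v[th>193].mean();mid=v[(th>168)&(th<184)].mean()
    e1=th[np.where((v<(lo+mid)/2)&(th>158))[0][0]];e2=th[np.where((v<(hi+mid)/2)&(th<194))[0][-1]]
    print(z,lo,mid,hi,e1,e2,(e1+e2)/2,e2-e1)
# bottle tops relative to axis, mod 60
W=world(d)
m=(W[...,2]>80)&(W[...,2]<130)&(np.hypot(W[...,0]-c[0],W[...,1]-c[1])<130)&(np.hypot(W[...,0]-c[0],W[...,1]-c[1])>70)
n,l,s,cc=cv2.connectedComponentsWithStats(m.astype(np.uint8))
for i in range(1,n):
    P=W[l==i];
    if len(P)<15: continue
    P=P[P[:,2]>np.percentile(P[:,2],50)-4]
    q=cv2.minEnclosingCircle(P[:,:2].astype(np.float32))[0]-c;print(len(P),P[:,2].max().round(),np.hypot(*q).round(1),np.degrees(np.arctan2(q[1],q[0])).round(1))
E
```

```text
52 156.33232 115.18776 157.45686 163.5 189.5 176.5 26.0
63 108.0 101.1 13.3
149 96.0 100.4 -46.5
107 130.0 99.6 72.7
98 130.0 101.2 -106.4
94 130.0 98.7 133.9
60 109.0 99.5 -166.5
```

Request:
apply_moves:
  plan: [-1,0.0,0.0,0.03,5,-1,0.0,0.0,0.06,10,-1,0.0,0.0,0.06,10]

```text
clock: 0.35
position: [282.4, -560.9, 264.4]
ee_rot: [-0.317, 0.948, -0.006, 0.001]
contact_force: [-0.7, -0.9, 0.9]
gripper_width: 85.5
```

```bash
python3 -c "
from bench import arm
print(arm.read_state()['joints'])"
```

```text
[-0.84540281  0.34833654  0.11715219  0.0031804  -1.32894696 -0.08149962]
```

Request:
apply_moves:
  plan: [-1,0.0162,0.0287,0,6.3,-1,0.0324,0.0574,0,12.6,-1,0.0486,0.0861,0,18.9,-1,0.0648,0.1148,0,25.2,-1,0.081,0.1435,0,31.5,-1,0.0972,0.1722,0,37.8,-1,0.1134,0.2009,0,44.1,-1,0.13,0.23,0,50]

```text
clock: 1.02
position: [411.5, -326.5, 257.7]
ee_rot: [-0.688, 0.725, 0.0, 0.0]
contact_force: [1.0, 0.1, -0.2]
gripper_width: 85.7
```

Request:
apply_moves:
  plan: [-1,0.0162,0.0287,0,6.3,-1,0.0324,0.0574,0,12.6,-1,0.0486,0.0861,0,18.9,-1,0.0648,0.1148,0,25.2,-1,0.081,0.1435,0,31.5,-1,0.0972,0.1722,0,37.8,-1,0.1134,0.2009,0,44.1,-1,0.13,0.23,0,50]

```text
clock: 1.68
position: [541.6, -96.5, 257.7]
ee_rot: [0.931, -0.366, -0.0, -0.0]
contact_force: [0.0, -0.6, -1.4]
gripper_width: 85.5
```

Request:
apply_moves:
  plan: [-1,0.0162,0.0287,0,6.3,-1,0.0324,0.0574,0,12.6,-1,0.048,0.086,0,18.9,-1,0.063,0.1132,0,24,-1,0.063,0.1132,0,26.25,-1,0.063,0.1132,-0.01,26.25,-1,0.063,0.1132,-0.02,26.25,-1,0.063,0.1132,-0.02,26.25]

```text
clock: 2.35
position: [602.1, 14.5, 234.5]
ee_rot: [0.989, -0.149, -0.003, 0.001]
contact_force: [-1.1, 0.1, -1.1]
gripper_width: 85.2
```

```bash
cat > look.py <<'E'
from h import *
import sys,pickle
tag=sys.argv[1]
s=arm.read_state();q=s['ee_rot']
print('clk',s['clock'],'pos',s['position'].round(1),'j',s['joints'].round(3),'F',s['contact_force'].round(1),'T',s['wrist_torque'].round(2),'w',s['gripper_width'].round(1))
print('y angle',np.degrees(np.arctan2(q[1]**2-q[0]**2,2*q[0]*q[1])),'q',q.round(4))
a=arm.get_image('top');b=arm.get_image('scene')
pickle.dump((a,b),open(tag+'.pkl','wb'))
ca=cv2.resize(a['color'][155:260,195:305],(440,420),interpolation=cv2.INTER_CUBIC)
cb=cv2.resize(b['color'][130:255,210:340],(437,420),interpolation=cv2.INTER_CUBIC)
save(cv2.resize(np.hstack([ca,cb]),(800,383)),tag+'.png')
E
python3 look.py a1
```

```text
Traceback (most recent call last):
  File "look.py", line 5, in <module>
    print('clk',s['clock'],'pos',s['position'].round(1),'j',s['joints'].round(3),'F',s['contact_force'].round(1),'T',s['wrist_torque'].round(2),'w',s['gripper_width'].round(1))
                                                                                                                                                    ^^^^^^^^^^^^^^^^^^^^^^^^
AttributeError: 'float' object has no attribute 'round'
```

```bash
sed -i "s/s\['gripper_width'\].round(1)/round(s['gripper_width'],1)/" look.py; python3 look.py a1
```

```text
clk 2.35 pos [602.1  14.5 234.5] j [ 2.920e-01  3.270e-01  1.400e-02 -1.000e-03 -1.264e+00  9.800e-01] F [-1.1  0.1 -1.1] T [-0.    0.03  0.04] w 85.2
y angle -107.1339854017463 q [ 9.888e-01 -1.490e-01 -3.000e-03  6.000e-04]
```

View pics/a1.png

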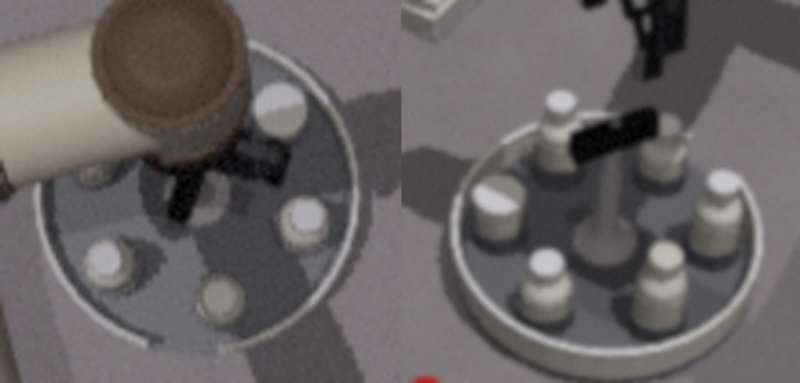

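```bash
python3 - <<'E'
from h import *
import pickle
a,b=pickle.load(open('a1.pkl','rb'))
t=np.array([602.1,14.5,234.5]); y=np.array([np.cos(np.radians(253)),np.sin(np.radians(253)),0])
P=[t+[0,0,13],t+[0,0,13]+42*y,t+[0,0,13]-42*y,[604,15,174]]
for d,o,sx in ((a,(195,155),(4*800/880,4*800/880)),(b,(210,130),(3.36*800/877,)*2)):
    c=d['color'].copy();pp=proj(d,P);print(pp.round(1).tolist())
    u0,v0=int(pp[0][0])-60,int(pp[0][1])-50
    im=cv2.resize(c[v0:v0+120,u0:u0+120],(600,600),interpolation=cv2.INTER_CUBIC)
    for (u,v),col in zip(pp,[(255,0,0),(0,255,0),(0,0,255),(255,255,0)]): cv2.circle(im,(int((u-u0)*5),int((v-v0)*5)),5,col,-1)
    save(im,'pa%d.png'%(d is a))
E
```

```text
[[246.4, 198.7], [260.7, 203.3], [232.2, 194.1], [247.1, 201.6]]
[[279.9, 153.2], [272.3, 142.8], [287.9, 164.2], [277.7, 173.9]]
```

View pics/pa1.png

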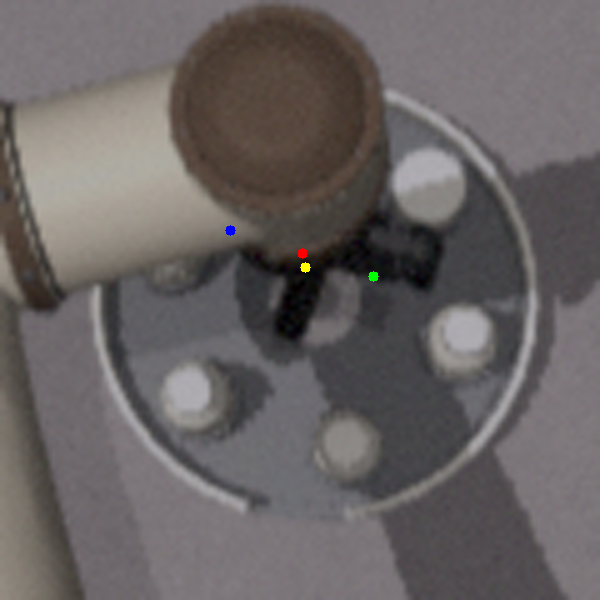

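View pics/pa0.png

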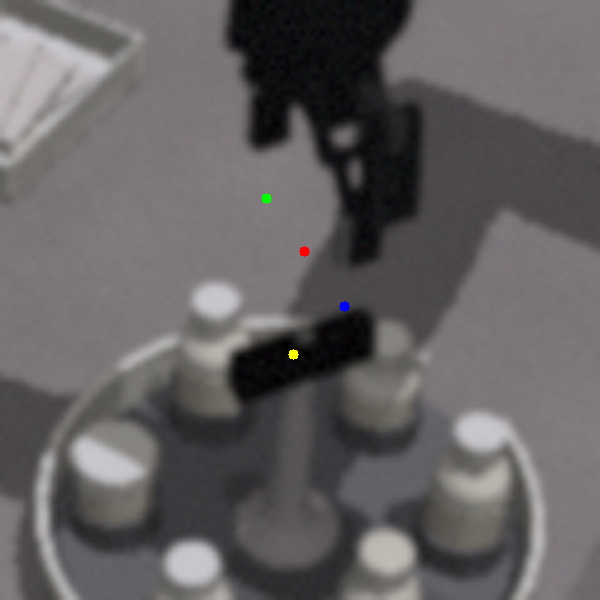

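```bash
python3 - <<'E'
from h import *
import pickle
a,b=pickle.load(open('a1.pkl','rb'))
W=world(b);u0,v0=279-60,153-50
for x,y in ((270,140),(262,130),(275,120),(365,255),(360,240),(370,230),(405,210),(410,150),(300,340)):
    print((x,y),W[v0+y//5,u0+x//5].round())
W=world(a)
u0,v0=246-60,198-50
print()
for x,y in ((430,250),(430,280),(410,270),(385,265),(380,240),(290,320)):
    print((x,y),W[v0+y//5,u0+x//5].round())
for d,n in((a,'a'),(b,'b')):
    W=world(d);m=(W[...,2]>200)&(W[...,2]<300)&(np.hypot(W[...,0]-604,W[...,1]-15)<110)
    P=W[m];print(n,len(P))
    for z in range(230,300,10):
        Q=P[(P[:,2]>=z)&(P[:,2]<z+10)]
        if len(Q)>3:
            yy=np.c_[np.cos(np.radians([253,163])),np.sin(np.radians([253,163]))]
            q=(Q[:,:2]-[604,15])@yy.T;print(z,len(Q),np.percentile(q,[2,98],axis=0).round().tolist())
E
```

```text
(270, 140) [591. -25. 288.]
(262, 130) [597. -27. 297.]
(275, 120) [587. -27. 297.]
(365, 255) [621.  69. 296.]
(360, 240) [626.  69. 309.]
(370, 230) [636.  82. 331.]
(405, 210) [620.  88. 337.]
(410, 150) [619.  85. 369.]
(300, 340) [606.  20. 190.]

(430, 250) [588. -54. 363.]
(430, 280) [576. -55. 340.]
(410, 270) [576. -44. 382.]
(385, 265) [584. -32. 335.]
(380, 240) [590. -29. 384.]
(290, 320) [571.  23. 192.]
a 2
b 82
280 24 [[-55.0, -10.0], [44.0, 10.0]]
290 58 [[-57.0, -10.0], [44.0, 12.0]]
```

```bash
python3 - <<'E'
from h import *
import pickle
a,b=pickle.load(open('a1.pkl','rb'))
t=np.array([602.1,14.5,0]); y=np.array([np.cos(np.radians(253)),np.sin(np.radians(253)),0])
print('obs R',292,155.4,'L',273,132.6)
for h in (240,250,260,270,280,290,300):
    print(h,proj(b,[t-48*y+[0,0,h],t+48*y+[0,0,h]]).round(1).tolist())
from bench import arm
s=arm.read_state();print(s['clock'],s['position'],s['gripper_width'])
E
```

```text
obs R 292 155.4 L 273 132.6
240 [[288.8, 168.0], [271.2, 143.5]]
250 [[289.2, 165.1], [271.3, 140.6]]
260 [[289.5, 162.2], [271.5, 137.6]]
270 [[289.9, 159.2], [271.7, 134.7]]
280 [[290.2, 156.2], [271.9, 131.6]]
290 [[290.6, 153.1], [272.1, 128.5]]
300 [[291.0, 150.0], [272.3, 125.4]]
2.45 [603.40793624  14.03852935 237.06671951] 85.61595334766272
```

The fingertips in the scene crop, at (270,148) and (365,262), fit a height of about 280 mm. I expected about 250 mm. I'll close the gripper here in free air to see where the shut tips end up before going down.

Request:
apply_moves:
  plan: [0.6,0,0,0,0,0.6,0,0,0,0,0.6,0,0,0,0,0.6,0,0,0,0,0.6,0,0,0,0,0.6,0,0,0,0,0.6,0,0,0,0,0.6,0,0,0,0]

```text
clock: 3.12
position: [604.3, 15.1, 238.1]
ee_rot: [0.989, -0.148, 0.0, -0.0]
contact_force: [0.1, -0.2, 0.6]
gripper_width: 17.1
```

```bash
python3 look.py a2; python3 - <<'E'
from h import *
import pickle
a,b=pickle.load(open('a2.pkl','rb'))
im=cv2.resize(b['color'][103:203,219:339],(720,600),interpolation=cv2.INTER_CUBIC)
save(im,'a2b.png')
W=world(b)
m=(W[...,2]>200)&(W[...,2]<330)&(np.hypot(W[...,0]-604,W[...,1]-15)<110)
P=W[m];print(len(P))
for z in range(200,330,10):
    Q=P[(P[:,2]>=z)&(P[:,2]<z+10)]
    if len(Q)>3: print(z,len(Q),np.percentile(Q,[2,98],axis=0)[:,:2].round().tolist())
t=np.array([603.5,14.5,0])
for h in (230,240,250,260,270,280,290): print(h,proj(b,[t+[0,0,h]]).round(1))
E
```

```text
clk 3.1167 pos [604.3  15.1 238.1] j [ 0.293  0.326  0.02   0.    -1.265  0.981] F [ 0.1 -0.2  0.6] T [-0.02  0.    0.01] w 17.1
y angle -107.00242594208542 q [ 0.989  -0.1478  0.     -0.    ]
250
270 19 [[603.0, 3.0], [620.0, 36.0]]
280 41 [[603.0, 1.0], [620.0, 40.0]]
290 47 [[604.0, 3.0], [621.0, 41.0]]
300 35 [[604.0, 1.0], [620.0, 36.0]]
310 31 [[604.0, -17.0], [627.0, 52.0]]
320 77 [[603.0, -23.0], [629.0, 60.0]]
230 [[279.1 158.5]]
240 [[279.3 155.6]]
250 [[279.6 152.8]]
260 [[279.9 149.8]]
270 [[280.1 146.8]]
280 [[280.4 143.8]]
290 [[280.7 140.7]]
```

View pics/a2b.png

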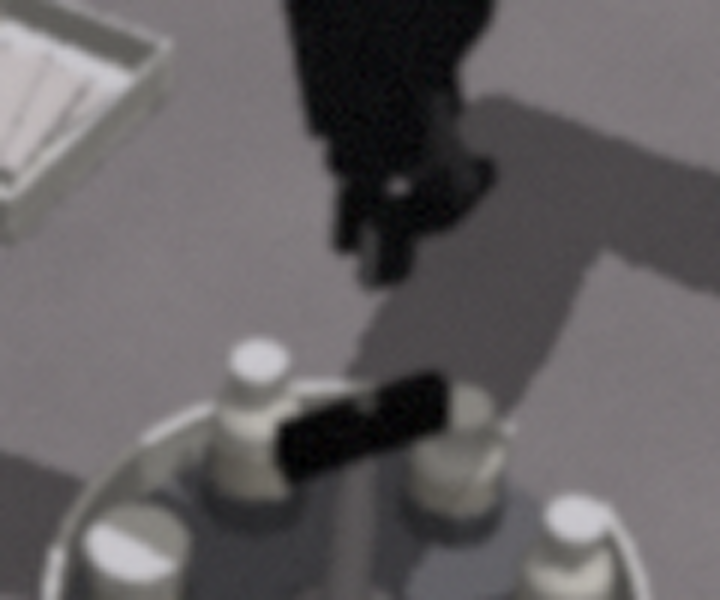

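With the gripper nearly shut, the tips at crop (345,250) and (385,285) fit z ≈ 267 while the reported TCP is 238. So the visible fingertips sit about 29 mm above the reported TCP, and x and y agree. I'll open, descend in stages and check by eye.

Request:
apply_moves:
  plan: [-1,0,0,0,0,-1,0,0,0,0,-1,0,0,0,0,-1,0,0,-0.01,0,-1,0,0,-0.02,0,-1,0,0,-0.03,0,-1,0,0,-0.035,0,-1,0,0,-0.035,0]

```text
clock: 3.88
position: [603.0, 14.9, 200.5]
ee_rot: [0.989, -0.148, -0.002, 0.001]
contact_force: [-0.5, 0.9, -0.6]
gripper_width: 85.3
```

Request:
apply_moves:
  plan: [-1,0,0,-0.015,0,-1,0,0,-0.03,0,-1,0,0,-0.04,0,-1,0,0,-0.048,0,-1,0,0,-0.048,0,-1,0,0,-0.048,0]

```text
clock: 4.38
position: [604.4, 15.0, 155.0]
ee_rot: [0.989, -0.148, -0.0, 0.0]
contact_force: [0.2, -1.1, 0.0]
gripper_width: 85.3
```

```bash
cat > tip.py <<'E'
from h import *
import pickle,sys
a,b=pickle.load(open(sys.argv[1]+'.pkl','rb'))
im=cv2.resize(b['color'][113:213,219:339],(720,600),interpolation=cv2.INTER_CUBIC)
save(im,sys.argv[1]+'b.png')
W=world(b)
m=(W[...,2]>140)&(W[...,2]<330)&(np.hypot(W[...,0]-604,W[...,1]-15)<110)
P=W[m]
for z in range(140,300,10):
    Q=P[(P[:,2]>=z)&(P[:,2]<z+10)]
    if len(Q)>3: print(z,len(Q),np.percentile(Q,[2,98],axis=0)[:,:2].round().tolist())
E
python3 look.py a3; python3 tip.py a3
```

```text
clk 4.3833 pos [604.4  15.  155. ] j [ 0.293  0.383 -0.107  0.    -1.081  0.981] F [ 0.2 -1.1  0. ] T [-0.01  0.   -0.05] w 85.3
y angle -106.99105113406594 q [ 9.890e-01 -1.477e-01 -1.000e-04  3.000e-04]
140 14 [[598.0, 19.0], [609.0, 27.0]]
150 7 [[602.0, 19.0], [609.0, 26.0]]
160 32 [[588.0, 6.0], [643.0, 32.0]]
170 42 [[601.0, 6.0], [643.0, 29.0]]
180 118 [[592.0, 3.0], [642.0, 27.0]]
190 25 [[595.0, 7.0], [638.0, 24.0]]
200 22 [[584.0, -27.0], [630.0, 67.0]]
210 46 [[582.0, -30.0], [630.0, 73.0]]
220 46 [[584.0, -31.0], [630.0, 73.0]]
230 39 [[588.0, -32.0], [630.0, 70.0]]
240 27 [[592.0, -48.0], [635.0, 74.0]]
250 84 [[592.0, -53.0], [638.0, 90.0]]
260 93 [[596.0, -54.0], [638.0, 91.0]]
270 88 [[597.0, -50.0], [637.0, 89.0]]
280 89 [[598.0, -50.0], [638.0, 88.0]]
290 106 [[598.0, -47.0], [637.0, 86.0]]
```

View pics/a3b.png

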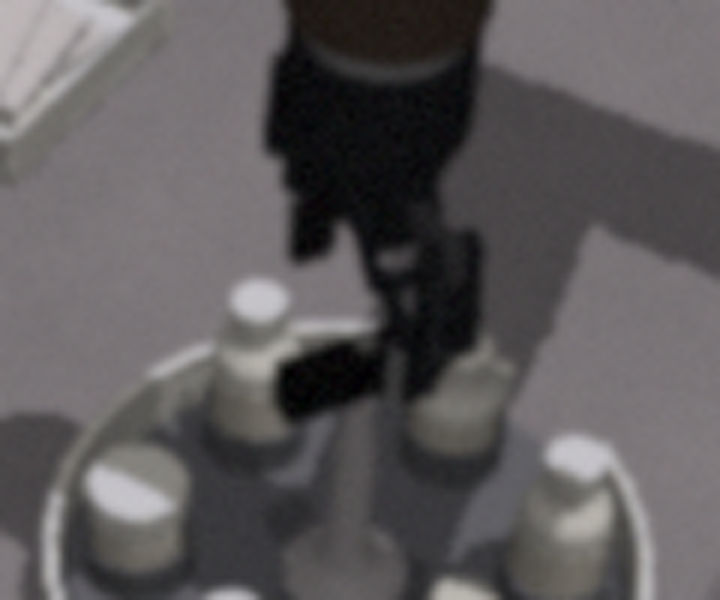

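The depth slices put the open tips at about z = 200 (crop (310,255) and (415,390)), just above the bar top, while the TCP reads 155. That gives the same 29 mm offset again, so I'll go 28 mm lower while watching the force.

Request:
apply_moves:
  plan: [-1,0,0,-0.007,0,-1,0,0,-0.014,0,-1,0,0,-0.021,0,-1,0,0,-0.028,0,-1,0,0,-0.028,0,-1,0,0,-0.028,0]

```text
clock: 4.98
position: [603.9, 14.9, 126.2]
ee_rot: [0.989, -0.148, -0.001, 0.0]
contact_force: [-0.6, -0.3, 1.4]
gripper_width: 85.4
```

```bash
python3 look.py a4; python3 tip.py a4
```

```text
clk 4.9833 pos [603.9  14.9 126.2] j [ 0.292  0.408 -0.145  0.    -1.019  0.982] F [-0.6 -0.3  1.4] T [0.04 0.03 0.01] w 85.4
y angle -107.00101953125929 q [ 9.890e-01 -1.478e-01 -7.000e-04  4.000e-04]
140 12 [[599.0, 19.0], [609.0, 27.0]]
150 8 [[599.0, 19.0], [609.0, 27.0]]
160 32 [[599.0, 6.0], [642.0, 28.0]]
170 64 [[585.0, -25.0], [643.0, 62.0]]
180 139 [[585.0, -27.0], [641.0, 71.0]]
190 64 [[585.0, -29.0], [638.0, 73.0]]
200 34 [[588.0, -30.0], [631.0, 70.0]]
210 19 [[589.0, -31.0], [635.0, 75.0]]
220 75 [[593.0, -50.0], [638.0, 90.0]]
230 78 [[596.0, -53.0], [637.0, 89.0]]
240 87 [[597.0, -51.0], [637.0, 91.0]]
250 83 [[599.0, -48.0], [636.0, 88.0]]
260 95 [[597.0, -50.0], [636.0, 86.0]]
270 123 [[599.0, -45.0], [636.0, 85.0]]
280 32 [[604.0, 27.0], [639.0, 63.0]]
290 86 [[595.0, -0.0], [643.0, 56.0]]
```

View pics/a4b.png

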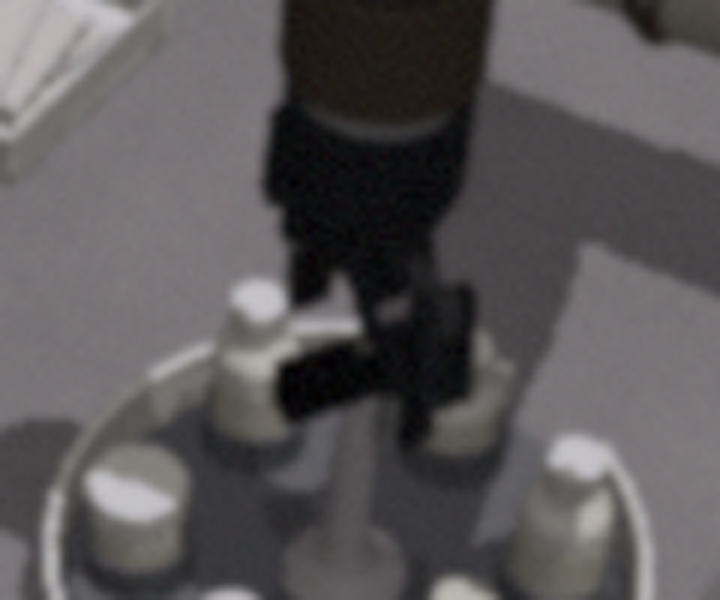

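View pics/a4.png

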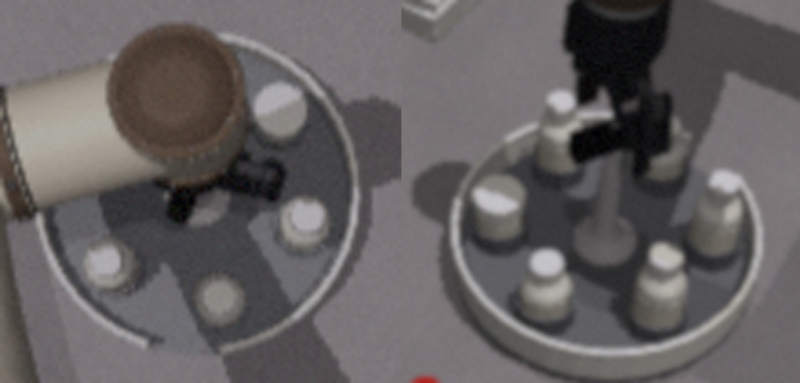

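The fingers now straddle the bar: in the crop, the left tip is behind it at (310,295) and the right tip in front at (415,440). The open tips are at about z = 170. Closing.

Request:
apply_moves:
  plan: [0,0,0,0,0,0,0,0,0,0,0.2,0,0,0,0,0.4,0,0,0,0,0.6,0,0,0,0,0.8,0,0,0,0,1,0,0,0,0,1,0,0,0,0]

```text
clock: 5.75
position: [604.3, 14.9, 127.3]
ee_rot: [0.989, -0.148, 0.0, 0.0]
contact_force: [-1.2, 0.1, 3.1]
gripper_width: 19.3
```

Request:
apply_moves:
  plan: [1,0,0,0,0,1,0,0,0,0,1,0,0,0,0]

```text
clock: 6.0
position: [604.2, 14.9, 127.3]
ee_rot: [0.989, -0.148, 0.0, 0.0]
contact_force: [-1.7, -1.7, 3.0]
gripper_width: 18.6
```

```bash
python3 look.py a5; python3 tip.py a5
```

```text
clk 6.0 pos [604.2  14.9 127.3] j [ 0.292  0.407 -0.145  0.    -1.019  0.982] F [-1.7 -1.7  3. ] T [-0.2   0.38  0.03] w 18.6
y angle -106.99877150424633 q [ 9.890e-01 -1.478e-01  0.000e+00  1.000e-04]
140 10 [[599.0, 15.0], [609.0, 25.0]]
160 37 [[567.0, 10.0], [642.0, 38.0]]
170 57 [[571.0, 4.0], [643.0, 40.0]]
180 96 [[593.0, 0.0], [642.0, 40.0]]
190 38 [[605.0, -0.0], [635.0, 35.0]]
200 29 [[602.0, -6.0], [625.0, 53.0]]
210 57 [[604.0, -24.0], [629.0, 61.0]]
220 54 [[602.0, -30.0], [630.0, 66.0]]
230 72 [[600.0, -37.0], [632.0, 72.0]]
240 55 [[600.0, -42.0], [634.0, 76.0]]
250 100 [[600.0, -42.0], [634.0, 81.0]]
260 83 [[611.0, 4.0], [629.0, 78.0]]
270 46 [[609.0, 28.0], [627.0, 58.0]]
280 25 [[605.0, 45.0], [625.0, 55.0]]
290 80 [[595.0, 2.0], [642.0, 55.0]]
```

View pics/a5b.png

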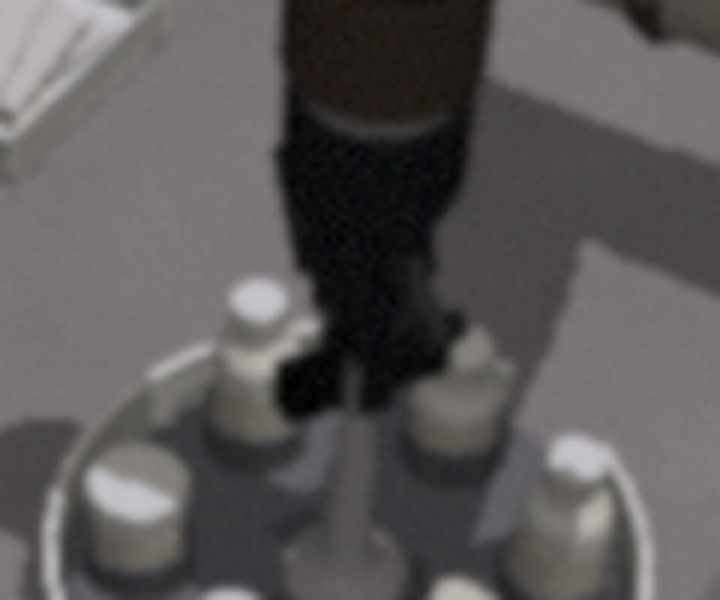

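The grip holds: width 18.6 mm, forces around 3 N. Now I'll turn clockwise by about 136.8° (jar at -46.7°, opening at 176.5°), ramping gently.

Request:
apply_moves:
  plan: [1,0,0,0,-0.3,1,0,0,0,-0.9,1,0,0,0,-1.8,1,0,0,0,-3,1,0,0,0,-4.5,1,0,0,0,-6.2,1,0,0,0,-8,1,0,0,0,-10]

```text
clock: 6.77
position: [604.0, 14.3, 127.3]
ee_rot: [0.972, -0.235, -0.0, 0.001]
contact_force: [-2.8, -3.9, 5.0]
gripper_width: 19.1
```

Request:
apply_moves:
  plan: [1,0,0,0,-2,1,0,0,0,-4,1,0,0,0,-6,1,0,0,0,-8,1,0,0,0,-10,1,0,0,0,-12,1,0,0,0,-14,1,0,0,0,-16]

```text
clock: 7.43
position: [603.3, 13.4, 127.3]
ee_rot: [0.93, -0.368, -0.001, 0.001]
contact_force: [-4.7, -6.0, 5.7]
gripper_width: 19.0
```

The load is drifting to (-4.7,-6.0) N with a 1–2 mm deflection, so I'll shift the command a little to ease it while turning.

Request:
apply_moves:
  plan: [1,-0.0002,-0.0003,0,-2,1,-0.0004,-0.0006,0,-4,1,-0.0006,-0.0009,0,-6,1,-0.0008,-0.0012,0,-8,1,-0.001,-0.0015,0,-10,1,-0.001,-0.0015,0,-12,1,-0.001,-0.0015,0,-14,1,-0.001,-0.0015,0,-16]

```text
clock: 8.1
position: [602.5, 12.8, 127.3]
ee_rot: [0.87, -0.494, -0.0, 0.001]
contact_force: [-4.1, -4.1, 6.3]
gripper_width: 18.9
```

Request:
apply_moves:
  plan: [1,0,0,0,-2,1,0,0,0,-4,1,0,0,0,-6,1,0,0,0,-8,1,0,0,0,-10,1,0,0,0,-12,1,0,0,0,-14,1,0,0,0,-16]

```text
clock: 8.77
position: [601.4, 12.3, 127.3]
ee_rot: [0.792, -0.61, -0.001, 0.002]
contact_force: [-8.0, -4.7, 8.1]
gripper_width: 19.0
```

Request:
apply_moves:
  plan: [1,-0.0004,-0.0002,0,-2,1,-0.0008,-0.0004,0,-4,1,-0.0012,-0.0006,0,-6,1,-0.0016,-0.0008,0,-8,1,-0.002,-0.001,0,-10,1,-0.0024,-0.0012,0,-12,1,-0.0026,-0.0014,0,-14,1,-0.0028,-0.0015,0,-16]

```text
clock: 9.43
position: [600.5, 12.3, 127.3]
ee_rot: [-0.7, 0.714, -0.0, 0.0]
contact_force: [-2.5, -1.0, 5.1]
gripper_width: 19.1
```

```bash
python3 look.py a6; python3 tip.py a6 >/dev/null
```

```text
clk 9.4333 pos [600.5  12.3 127.3] j [ 0.29   0.401 -0.154 -0.    -1.015 -0.31 ] F [-2.5 -1.   5.1] T [-0.13  0.59 -0.01] w 19.1
y angle 178.8387594806917 q [-6.999e-01  7.142e-01 -0.000e+00  2.000e-04]
```

View pics/a6.png

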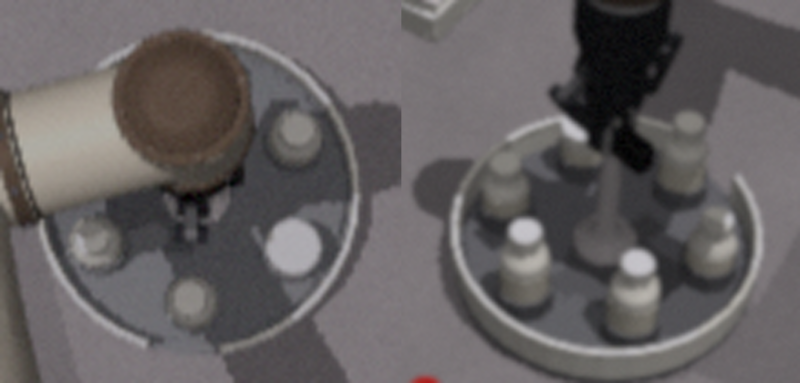

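The carousel follows the grip. The jar lid is now at top crop (293,247), and all containers are standing. About 63° remains.

Request:
apply_moves:
  plan: [1,0,0,0,-0.6,1,0,0,0,-1.8,1,-0.0002,0,0,-3.4,1,-0.0004,0,0,-5.2,1,-0.0006,0.0001,0,-7.2,1,-0.0007,0.0002,0,-9.2,1,-0.0008,0.0003,0,-11.2,1,-0.001,0.0004,0,-13.2]

```text
clock: 10.2
position: [599.7, 12.4, 127.3]
ee_rot: [-0.614, 0.79, -0.0, 0.0]
contact_force: [-2.5, -1.2, 4.9]
gripper_width: 18.9
```

Request:
apply_moves:
  plan: [1,0,0,0,-2,1,0,0,0,-4,1,0,0,0,-6,1,0,0,0,-8,1,0,0,0,-10,1,0,0,0,-12,1,0,0,0,-14,1,0,0,0,-16]

```text
clock: 10.87
position: [598.6, 12.8, 127.3]
ee_rot: [-0.498, 0.867, 0.0, -0.001]
contact_force: [-4.8, 0.6, 6.9]
gripper_width: 19.2
```

Request:
apply_moves:
  plan: [1,-0.0002,0.0002,0,-2,1,-0.0004,0.0004,0,-4,1,-0.0006,0.0005,0,-6,1,-0.0008,0.0006,0,-8,1,-0.001,0.0007,0,-10,1,-0.0012,0.0008,0,-12,1,-0.0014,0.0009,0,-14,1,-0.0015,0.001,0,-16]

```text
clock: 11.53
position: [597.9, 13.4, 127.3]
ee_rot: [-0.372, 0.928, -0.0, -0.0]
contact_force: [-2.1, -1.4, 5.1]
gripper_width: 19.1
```

Request:
apply_moves:
  plan: [1,0,0,0,-2,1,0,0,0,-4,1,-0.0003,0.0002,0,-6,1,-0.0004,0.0003,0,-7.8,1,-0.0005,0.0005,0,-9.3,1,-0.0005,0.0005,0,-10.4,1,-0.0005,0.0005,0,-11.2,1,-0.0005,0.0005,0,-11.6]

```text
clock: 12.2
position: [597.4, 14.0, 127.3]
ee_rot: [-0.277, 0.961, 0.0, -0.0]
contact_force: [-3.0, -0.9, 6.6]
gripper_width: 18.9
```

Request:
apply_moves:
  plan: [1,0,0,0,0,1,0,0,0,0,1,0,0,0,0,1,0,0,0,0]

```text
clock: 12.53
position: [597.4, 14.0, 127.3]
ee_rot: [-0.277, 0.961, 0.0, -0.0]
contact_force: [-2.4, -0.8, 5.7]
gripper_width: 19.2
```

```bash
python3 look.py a7; cat > jar.py <<'E'
from h import *
import pickle,sys
a,b=pickle.load(open(sys.argv[1]+'.pkl','rb'))
c=np.array([604.2,15.1])
for d in (a,b):
    W=world(d);r=np.hypot(W[...,0]-c[0],W[...,1]-c[1])
    m=(W[...,2]>75)&(W[...,2]<135)&(r<135)&(r>70)
    n,l,s,cc=cv2.connectedComponentsWithStats(m.astype(np.uint8))
    for i in range(1,n):
        P=W[l==i]
        if len(P)<30: continue
        P=P[P[:,2]>np.percentile(P[:,2],50)-4]
        q=np.array(cv2.minEnclosingCircle(P[:,:2].astype(np.float32))[0])-c;print(len(P),np.percentile(P[:,2],95).round(),np.hypot(*q).round(1),np.degrees(np.arctan2(q[1],q[0])).round(1),cc[i].round(),'meanang',np.degrees(np.arctan2(*(P.mean(0)[:2]-c)[::-1])).round(1))
    print()
# white-lid centroid on plane z=86 in top picture
g=a['color'].astype(np.float32).mean(2)
R,X,Y=rectify(a,86,c)
G=R.mean(2);mm=(G>150)&(np.hypot(X-c[0],Y-c[1])<124)&(np.hypot(X-c[0],Y-c[1])>72)&(X<560)
n,l,s,cc=cv2.connectedComponentsWithStats(mm.astype(np.uint8))
for i in range(1,n):
    if s[i,4]>200:
        x,y=cc[i]/2-170+[0,0];print('lid',s[i],np.hypot(x,y).round(1),np.degrees(np.arctan2(y,x)).round(2))
save(R,sys.argv[1]+'_r86.png')
E
python3 jar.py a7
```

```text
clk 12.5333 pos [597.4  14.  127.3] j [ 0.294  0.396 -0.162 -0.    -1.013 -1.303] F [-2.4 -0.8  5.7] T [-0.24  0.74 -0.03] w 19.2
y angle 122.20234544426886 q [-2.773e-01  9.608e-01  0.000e+00 -1.000e-04]
80 129.0 102.1 -58.4 [275. 189.] meanang -58.3
94 129.0 98.3 122.7 [221. 222.] meanang 123.3
67 108.0 100.1 -117.6 [276. 221.] meanang -117.7
160 92.0 100.3 -177.3 [249. 237.] meanang -177.2

62 104.0 94.7 -117.5 [267. 171.] meanang -117.2
165 89.0 102.8 -179.7 [301. 179.] meanang 179.3
156 126.0 93.4 -55.8 [243. 187.] meanang -54.1
167 126.0 105.3 120.5 [313. 202.] meanang 119.1
175 126.0 99.4 5.5 [252. 214.] meanang 7.0
102 105.0 102.6 64.7 [288. 224.] meanang 64.1

lid [ 214  134   38   65 1902] 100.6 -121.22
```

View pics/a7.png

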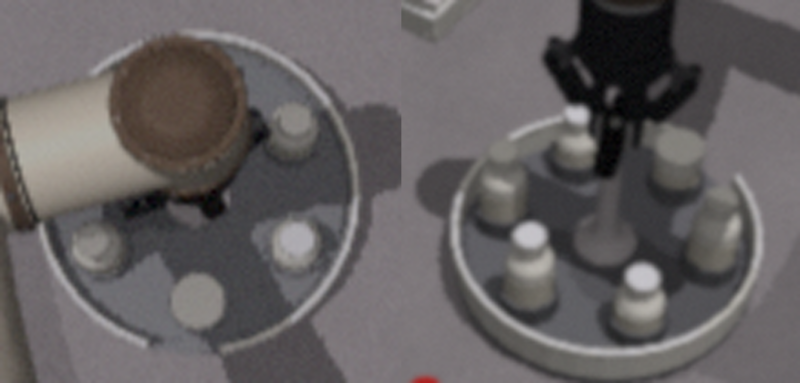

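The jar now reads -177.3°, as expected after 130.8°. The opening is at 176.5°, so 6.1° is left.

Request:
apply_moves:
  plan: [1,0,0,0,-0.4,1,0,0,0,-1.2,1,-0.0002,0.0001,0,-2.2,1,-0.0003,0.0002,0,-3.4,1,-0.0004,0.0003,0,-4.5,1,-0.0005,0.0003,0,-5.4,1,-0.0005,0.0003,0,-5.9,1,-0.0005,0.0003,0,-6.1]

```text
clock: 13.3
position: [597.2, 14.4, 127.3]
ee_rot: [-0.226, 0.974, -0.0, 0.0]
contact_force: [-2.1, -0.7, 5.5]
gripper_width: 19.4
```

Request:
apply_moves:
  plan: [1,0,0,0,0,1,0,0,0,0,1,0,0,0,0,1,0,0,0,0,1,0,0,0,0,1,0,0,0,0]

```text
clock: 13.8
position: [597.2, 14.4, 127.3]
ee_rot: [-0.226, 0.974, -0.0, 0.0]
contact_force: [-2.2, -1.1, 5.7]
gripper_width: 18.8
```

```bash
python3 look.py a8; python3 jar.py a8; python3 - <<'E'
from h import *
import pickle
a,b=pickle.load(open('a8.pkl','rb'))
g=a['color'].astype(np.float32).mean(2);c=np.array([604.2,15.1])
th=np.arange(155,200,0.25);rr=np.arange(139,145,0.5)
T,Rr=np.meshgrid(np.radians(th),rr)
p=proj(a,np.c_[(c[0]+Rr*np.cos(T)).ravel(),(c[1]+Rr*np.sin(T)).ravel(),np.full(T.size,52)]).astype(np.float32).reshape(*T.shape,2)
v=cv2.remap(g,p[...,0],p[...,1],cv2.INTER_LINEAR).max(0)
print(v[::4].round())
save(cv2.resize(a['color'][215:265,220:280],(720,600),interpolation=cv2.INTER_CUBIC),'a8c.png')
E
```

```text
clk 13.8 pos [597.2  14.4 127.3] j [ 0.295  0.396 -0.163  0.    -1.012 -1.41 ] F [-2.2 -1.1  5.7] T [-0.24  0.53 -0.01] w 18.8
y angle 116.10286158617113 q [-2.258e-01  9.742e-01 -0.000e+00  3.000e-04]
91 129.0 100.1 -63.1 [277. 192.] meanang -64.7
94 128.0 99.7 117.0 [220. 219.] meanang 117.4
67 108.0 99.8 -124.0 [274. 224.] meanang -124.0
167 91.0 99.8 176.6 [245. 237.] meanang 176.5

36 104.0 96.3 -121.6 [269. 171.] meanang -120.9
157 126.0 93.5 -62.8 [244. 184.] meanang -60.8
168 89.0 102.7 174.2 [303. 181.] meanang 173.4
165 126.0 104.3 115.4 [312. 205.] meanang 113.4
174 126.0 98.9 -0.0 [249. 212.] meanang 1.1
101 104.0 101.2 58.0 [284. 225.] meanang 58.2

lid [ 194  145   58   65 2661] 99.8 -124.79
[158. 153. 164. 159. 153. 157. 159. 155. 153. 124. 108. 105. 109. 113.
 115. 115. 116. 117. 118. 116. 115. 115. 115. 114. 115. 116. 115. 114.
 112. 110. 105.  97.  88.  83.  86. 104. 116. 121. 124. 124. 117. 119.
 123. 122. 113.]
```

View pics/a8.png

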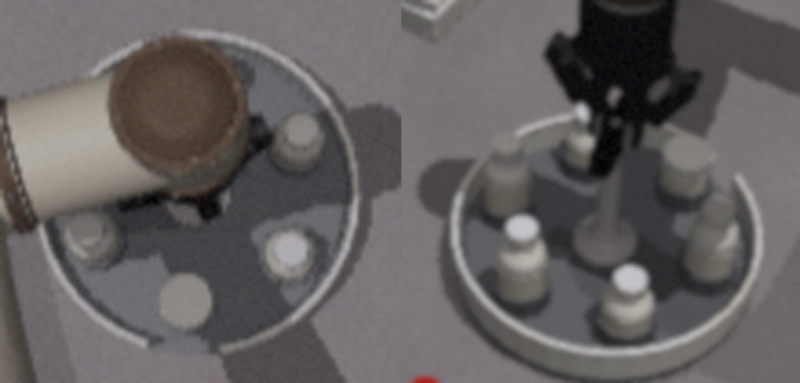

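View pics/a8c.png

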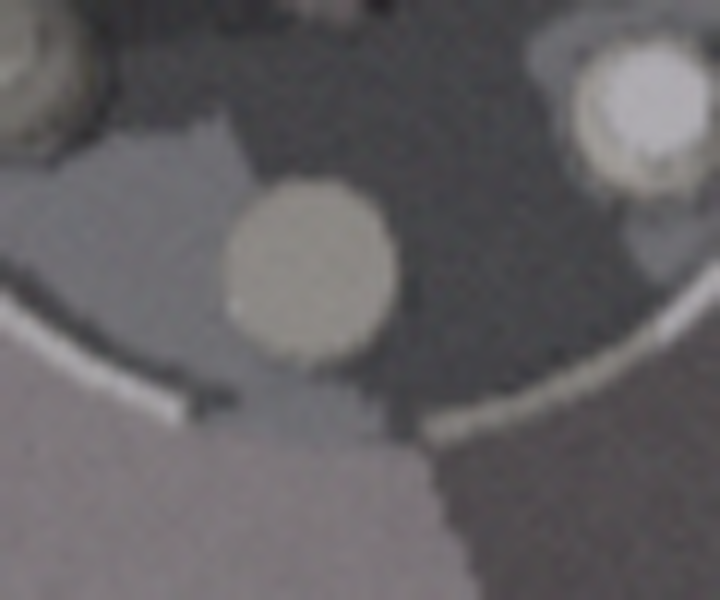

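The jar lid at close crop (312,270) sits between the wall ends at (187,410) and (425,425). It measures 176.6° against 176.5° for the opening, and the other three measured rings agree with that to within about half a degree. The arm is at rest with the grip held, so I'm handing in.

```bash
python3 -c "
from bench import arm
s=arm.read_state();print(s['gripper_width'],s['contact_force'],abs(s['joint_vel']).max())
print(arm.job_done())"
```

```text
19.26850765115927 [-1.42196432 -0.59786323  5.51260926] 0.001976085831974469
the job is handed in; nothing more can be done
None
```

The jar now stands centred in the front opening, and I handed the job in at about 14 s with the gripper still holding the T grip. I turned the carousel about 137° clockwise, at up to roughly 24°/s.

**Last checks:**
- **Position:** the top camera puts the jar at 176.6° and the opening at 176.5°. The scene camera reads the jar at 174.2°. I trusted the top camera, because the scene camera's wall fit was much noisier and its readings for the other containers disagree by several degrees.
- **Containers:** all six are still standing in their rings, and I saw no contact with any of them or with anything else on the counter.
- **Grip:** the opening is steady at about 19 mm, forces were under 10 N at every reading, and the arm was still.

**Disagreements:**
- **Tool height:** the visible fingertips sat about 29 mm higher than the reported tool height. I set the grasp height from the camera instead.
- **Tool drift:** the tool drifted about 7 mm sideways during the turn, so I nudged the commanded position along with it to keep the forces low.

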